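# Line up the terracotta pots by size on the pass

### The job

Line up the four terracotta pots by size on the row of four black mats on the pass board, one pot to each mat: the largest on the mat next to the call bell, then each smaller one in turn, to the smallest at the other end. Set each one down gently (do not drop it), upright and centred on its mat, and leave the bell where it stands.

Things in the scene. Friction and masses are not known exactly. Their poses are not given: they have to be found in the camera images.
- pot_largest: the largest pot: an empty open round terracotta pot with straight upright walls, 66 mm outside diameter, 60 mm tall, walls 4 mm thick, with white glaze on the upper 30% of the outside and on the inner floor; 30 to 180 g, standing loose and upright on the table nearer the robot than the board. Origin: centre of its underside, z up.
- pot_large: the second largest pot: an empty open round terracotta pot with straight upright walls, 56 mm outside diameter, 52 mm tall, walls 4 mm thick, with green glaze on the upper 30% of the outside and on the inner floor; 30 to 180 g, standing loose and upright on the table nearer the robot than the board. Origin: centre of its underside, z up.
- pot_medium: the third largest pot: an empty open round terracotta pot with straight upright walls, 47 mm outside diameter, 44 mm tall, walls 4 mm thick, with yellow glaze on the upper 30% of the outside and on the inner floor; 30 to 180 g, standing loose and upright on the table nearer the robot than the board. Origin: centre of its underside, z up.
- pot_small: the smallest pot: an empty open round terracotta pot with straight upright walls, 38 mm outside diameter, 36 mm tall, walls 4 mm thick, with blue glaze on the upper 30% of the outside and on the inner floor; 30 to 180 g, standing loose and upright on the table nearer the robot than the board. Origin: centre of its underside, z up.
- mat_a: round black rubber mat, 74 mm across and 3 mm thick, fixed on the board; the first from the +y end of the board. The four mats are alike, in a straight row along the board's y axis, 90 mm apart. Origin: centre of its underside, on the board's top (12 mm above the table); z up, y along the row, x across it. A pot standing on it has its underside 15 mm above the table.
- mat_b: round black rubber mat, 74 mm across and 3 mm thick, fixed on the board; the second from the +y end of the board. The four mats are alike, in a straight row along the board's y axis, 90 mm apart. Origin: centre of its underside, on the board's top (12 mm above the table); z up, y along the row, x across it. A pot standing on it has its underside 15 mm above the table.
- mat_c: round black rubber mat, 74 mm across and 3 mm thick, fixed on the board; the third from the +y end of the board. The four mats are alike, in a straight row along the board's y axis, 90 mm apart. Origin: centre of its underside, on the board's top (12 mm above the table); z up, y along the row, x across it. A pot standing on it has its underside 15 mm above the table.
- mat_d: round black rubber mat, 74 mm across and 3 mm thick, fixed on the board; the last, at the -y end of the board. The four mats are alike, in a straight row along the board's y axis, 90 mm apart. Origin: centre of its underside, on the board's top (12 mm above the table); z up, y along the row, x across it. A pot standing on it has its underside 15 mm above the table.
- bell: counter call bell: brass dome on a black round base 72 mm across, 50 mm tall with its steel button, 0.3 kg, standing loose on the board in line with the mats, about 100 mm beyond the last mat at one end of the row or the other (a dark wooden pepper mill, 48 mm across and 92 mm tall, stands likewise at the other end). Origin: centre of its underside.
- board: fixed wooden pass board, 120 x 580 x 12 mm, mats along its middle. Origin: centre of its underside; x across, y along the row, z up. A salt shaker (75 mm tall) and a red timer stand among the pots, on one arc about the robot's base, centres 90 mm or more apart; the sides of each pot towards and away from the base are free. Beyond the board: pans 100 mm and bottles 180 mm tall.

How it is judged:
By the outcome, as a careful person would: the job done as asked, in the order asked, and still so for the second after the job is handed in, with the robot touching nothing.
It also fails if it takes over 99 s, if anything falls off the work surface, if the arm or the gripper's body presses on something with over 40 N, if the wrist force passes 120 N, or if a joint passes its speed limit or range.

### The arm

A 7-joint arm with a two-finger parallel gripper is mounted at the origin on the work surface. World frame = base frame: x ahead of the robot, y to its left, z up, the work surface at z = 0. Lengths are in m, angles in degrees, forces in N, time in s.
With the tool pointing down it reaches from about 0.35 to 0.9 m from the base axis. Payload 7.2 kg.
Tool frame: the origin (TCP) lies midway between the tips of the shut fingers; the grasp point (between the pads) lies hold_point_z behind it (hold_point_z is the distance from the TCP to the grasp point, in m); z points along the fingers, y is the line along which they close (so a half turn about z gives the same grasp; the last joint's range is limited). The gripper opens to 88 mm and grips with 3 to 60 N. Pads are 20 mm wide; open, the fingers measure 115 mm over their backs; the gripper's body (75 mm by 178 mm) begins 61 mm behind the grasp point.
Start: joints at [-75.986, 23.554, -0.728, 91.456, 0.321, 64.991, -4.71], TCP at [0.192, 0.595, 0.223] pointing down, gripper open.
Joint ranges: [-169.25, 169.25], [-16.82, 113.86], [-84.01, 82.57], [7.8, 145.47], [-59.2, 239.2], [7.22, 106.19], [-163.78, 163.78]. Speed limits (degrees/s): [136.94, 136.94, 172.46, 172.46, 180, 180, 180].

### API

Orientations are given as a 3x3 rotation matrix whose columns are the frame's x, y, z axes.
In Python, from rig import sense, snapshot, camera_model, job_done, find_in, hold_point_z gives the robot as it stands.
- The arm moves only by the tool play_rows, never from a script. Its argument "series" is a list of rows, each an object with "offset": the shift along the tool's x, y, z in mm, a list of three; "dr": the turn, a rotation vector about the tool's x, y, z in rad, a list of three; "hand": the finger opening in mm, from 0 to 87.8. In form: [{"offset": [tx, ty, tz], "dr": [ax, ay, az], "hand": hand}, ...]. A call has 1 to 5 rows; each row shifts and turns the commanded pose from where the row before left it, along the tool's axes as they then stand; what a row does not reach is not made up. A row lasts 1/10 s, in which the tool goes at most 50 mm and 8.59 degrees, less where a joint would pass 70% of its speed; a pose out of reach is approached as far as the arm can. A call with a gripper value outside its range is refused whole. The fingers move at their own pace and stop on an object; the grip force is fixed at half the most. Time passes only in rows, so rows that do not move let the fingers close. It gives the time, the measured TCP pose, the force, the opening and the grip force at its end, in the units of the state.
- sense(): the state, without advancing time (a new reading comes with each control period).
- snapshot(name): name is "side" or "top" or "wrist"; returns the picture (400x640x3 uint8, red, green, blue); there is no depth.
- camera_model(name): a dict with "fx", "fy", "cx", "cy" (pixels), "T" (4x4, takes a point from camera to world coordinates); the wrist camera has in their place "T_tool_cam" (4x4, takes a point from camera to tool coordinates, whose origin is the TCP and whose axes are the flange's). Camera axes: x right, y up, looking along -z (the intrinsics and any distortion apply to the point x, -y, -z); pixel columns grow to the right and rows downward; lengths in m; the calibration is good to about 2 mm. A picture is of the moment at which its call begins: read the wrist's pose just before it. camera_model takes no time and is no camera call.
- job_done(): hands the job in; it is judged then, once.
Trained networks look in the newest picture that a camera, given by its name, has taken for a name from the list of things; names that differ only in an ending like _2 or _b are one class to them, and where a whole thing is asked for, a point or a joint stands for the part that bears it (a point fixed in the world has none). Each returns a list of dicts, best first, with "conf" (0 to 1); they miss things now and then, are a little off and sometimes report something else, mostly with a low value. They report only what shows in the picture. A call takes as long as a camera call.
- find_in(label, camera): "location" ([column, row] in pixels, amid what is visible of it).
The state is a dict: "time_s": time; "joint_pos": joint angles; "joint_vel": joint speeds; "effort": joint torques, N m; "tcp_pos": TCP position; "tool_rot": TCP orientation; "contact_force": force on the tool from outside, world axes, zero at the start; "torque": the same for the moment, N m; "gripper_width": finger opening in m; "grasp_force": force on a finger pad.
Only numpy, scipy, OpenCV 4.12 (cv2) and the standard library are available. Lean on these libraries where they do the work, as an engineer would, in place of code of your own. Each camera call takes 0.05 s, during which the arm holds its last target. There are 200 camera calls.

## Working session

There is one attempt and no reset: what is moved stays moved. The work goes in short steps, Python scripts to look and compute and a tool call to move; the robot and the scene stay as the last step left them, time stands still between calls to the robot, and variables do not carry over. Pictures are saved under pics/ and viewed, at most 14 in all, crops included, and the job is handed in when it is done.

Besides the shell and the picture viewer there is one more tool, called after ">>>" in YAML: its name, and indented under it one key for each argument. play_rows: Moves the arm, as the interface text tells. Its arguments: {"type":"object","properties":{"series":{"type":"array"}},"required":["series"]}

```bash
mkdir -p pics; ls
cat > h.py <<'E'
import numpy as np, cv2
from rig import *
def cam(n,st=None):
    m=camera_model(n)
    if n=='wrist':
        T=np.eye(4);T[:3,:3]=np.array(st['tool_rot']);T[:3,3]=st['tcp_pos'];T=T@np.array(m['T_tool_cam'])
    else: T=np.array(m['T'])
    return m,T
def ray(n,uv,z,st=None):
    m,T=cam(n,st)
    d=T[:3,:3]@np.array([(uv[0]-m['cx'])/m['fx'],-(uv[1]-m['cy'])/m['fy'],-1]);o=T[:3,3]
    return o+d*(z-o[2])/d[2]
def proj(n,p,st=None):
    m,T=cam(n,st);q=np.linalg.inv(T)@np.r_[p,1]
    return np.array([m['cx']+m['fx']*q[0]/-q[2],m['cy']+m['fy']*q[1]/q[2]])
def shot(n,f):
    im=snapshot(n);cv2.imwrite('pics/'+f,im[:,:,::-1]);return im
E
python3 - <<'E'
from h import *
print(hold_point_z)
s=sense();print(s['tool_rot'],s['tcp_pos'],s['contact_force'])
for c in('top','side','wrist'):
    m=camera_model(c);print(c,m)
    shot(c,c+'0.png')
    if c=='top':
        H=dict(pot_largest=.06,pot_large=.052,pot_medium=.044,pot_small=.036,mat_a=.015,bell=.04)
        for k,h in H.items():
            for r in find_in(k,c)[:5]: print(k,r,ray(c,r['location'],h).round(4))
E
```

```text
pics
0.0187
[[-9.51490309e-01  3.07678530e-01 -3.36783133e-04]
 [ 3.07678672e-01  9.51489036e-01 -1.56477861e-03]
 [-1.61003325e-04 -1.59249267e-03 -9.99998719e-01]] [0.19222387 0.59418015 0.22180933] [-0.8153992  -0.12054063  0.76552577]
top {'fx': 475.1065906719468, 'fy': 475.1065906719468, 'cx': 321.6836968660011, 'cy': 198.0024779910839, 'T': array([[ 1.44099431e-02,  9.91144512e-01, -1.32003444e-01,
         3.65049159e-01],
       [-9.99895801e-01,  1.41701750e-02, -2.75561269e-03,
         9.77294841e-03],
       [-8.60698497e-04,  1.32029397e-01,  9.91245427e-01,
         1.09098126e+00],
       [ 0.00000000e+00,  0.00000000e+00,  0.00000000e+00,
         1.00000000e+00]])}
pot_largest {'location': [404.3, 245.0], 'conf': 0.64} [ 0.4025 -0.1673  0.06  ]
pot_large {'location': [301.9, 222.0], 'conf': 0.75} [0.4497 0.0552 0.052 ]
pot_medium {'location': [349.7, 220.6], 'conf': 0.91} [ 0.455  -0.0499  0.044 ]
pot_small {'location': [252.0, 239.6], 'conf': 0.65} [0.4104 0.1657 0.036 ]
mat_a {'location': [294.3, 138.4], 'conf': 0.94} [0.6471 0.0784 0.015 ]
mat_a {'location': [411.
[... 393 characters left out ...]
3795693,  0.41334042, -0.53345034,  0.02674589],
       [-0.67483304,  0.45721367, -0.57927198, -0.53363177],
       [ 0.00446426,  0.78746769,  0.61633977,  0.62692363],
       [ 0.        ,  0.        ,  0.        ,  1.        ]])}
wrist {'fx': 285.61688401892195, 'fy': 285.61688401892195, 'cx': 321.80074505675583, 'cy': 197.44742360582885, 'T_tool_cam': array([[-5.32036791e-05,  9.62970035e-01,  2.69608437e-01,
         7.37766054e-02],
       [ 9.99999970e-01, -1.37182196e-05,  2.46334694e-04,
         6.64016929e-04],
       [ 2.40911477e-04,  2.69608442e-01, -9.62970005e-01,
        -1.61671378e-01],
       [ 0.00000000e+00,  0.00000000e+00,  0.00000000e+00,
         1.00000000e+00]])}
```

View pics/top0.png

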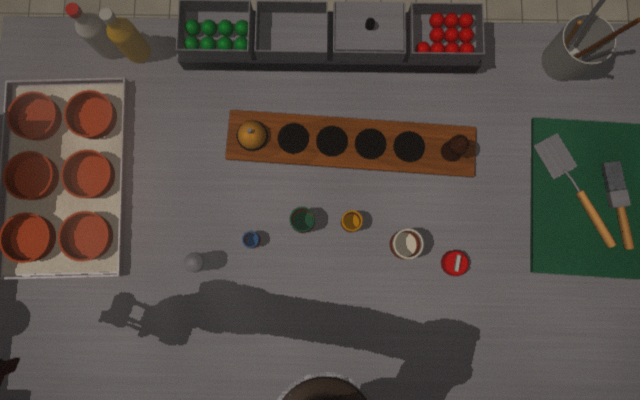

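View pics/side0.png

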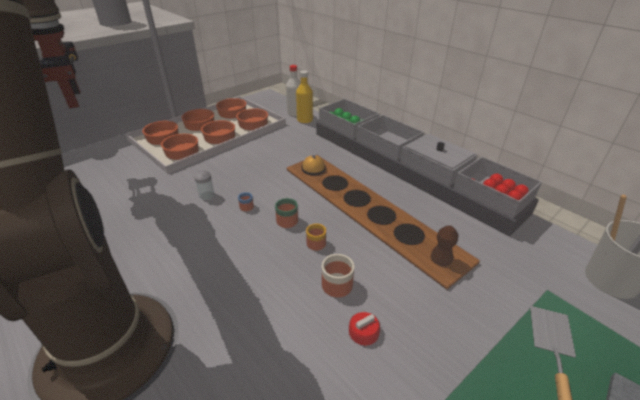

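The top view shows the bell at the +y end (250,133), the mats from (294,138) to (410,147), and the pepper mill at -y (457,147). The pots are small (252,239), large (302,220), medium (351,221) and largest (407,243). So the order from mat_a to mat_d is largest, large, medium, small. Next I refine these positions with blob fits.

```bash
cat >> h.py <<'E'
def blob(mask,near,rad=40):
    n,l,s,c=cv2.connectedComponentsWithStats(mask.astype(np.uint8))
    b=[(s[i,4],c[i]) for i in range(1,n) if np.hypot(*(c[i]-near))<rad and s[i,4]>30]
    return max(b,key=lambda t:t[0]) if b else None
def fitmats(P):
    P=np.array(P)[:,:2];k=np.array([1.5,.5,-.5,-1.5])*.09;c=P.mean(0)
    d=(P-c).T@k;d/=np.linalg.norm(d);M=c+k[:,None]*d
    return M,d,np.abs(P-M).max()
E
cat > p.py <<'E'
from h import *
im=cv2.imread('pics/top0.png');hsv=cv2.cvtColor(im,cv2.COLOR_BGR2HSV);h,s,v=cv2.split(hsv)
P=[]
for uv in [(294,138),(331,141),(370,143),(409,147)]:
    b=blob(v<35,uv,10);print(b);P.append(ray('top',b[1],.015))
M,d,e=fitmats(P);print(np.round(P,4));print('mats',M.round(4),d.round(4),e.round(4))
print('bell',ray('top',(252,135),.03),'pans',ray('top',(330,68),.1))
for k,uv in dict(largest=(407,243),large=(302,220),medium=(351,221),small=(251,239)).items():
    x,y=uv;print(k);cr=im[y-22:y+22,x-22:x+22]
    cv2.imwrite(f'pics/{k}.png',cr)
cv2.imwrite('pics/all.png',cv2.resize(np.hstack([cv2.imread(f'pics/{k}.png') for k in('small','large','medium','largest')]),None,fx=4.5,fy=4.5,interpolation=cv2.INTER_CUBIC))
E
python3 p.py
```

```text
(np.int32(672), array([293.0922619 , 137.91517857]))
(np.int32(686), array([331.59329446, 140.63848397]))
(np.int32(681), array([370.24963289, 143.32452276]))
(np.int32(690), array([408.82318841, 146.05072464]))
[[ 0.6482  0.0812  0.015 ]
 [ 0.643  -0.0083  0.015 ]
 [ 0.6379 -0.0981  0.015 ]
 [ 0.6327 -0.1875  0.015 ]]
mats [[ 0.6483  0.0816]
 [ 0.6431 -0.0082]
 [ 0.6379 -0.0981]
 [ 0.6327 -0.1879]] [0.0577 0.9983] 0.0005
bell [0.64982246 0.17463835 0.03      ] pans [ 0.78365228 -0.00150428  0.1       ]
largest
large
medium
small
```

>>> play_rows:
  series:
    - {"offset":[0,0,-20],"dr":[0,0,0.14],"hand":87.8}
    - {"offset":[0,-20,-20],"dr":[0,0,0.14],"hand":87.8}
    - {"offset":[40,-10,0],"dr":[0,0,0.14],"hand":87.8}
    - {"offset":[45,0,0],"dr":[0,0,0.14],"hand":87.8}
    - {"offset":[45,0,0],"dr":[0,0,0.14],"hand":87.8}

```text
time_s: 0.95
tcp_pos: [0.0809, 0.6558, 0.2638]
tool_rot: [[-0.524, 0.851, -0.0], [0.851, 0.524, 0.001], [0.001, 0.0, -1.0]]
contact_force: [0.5, 0.8, 1.3]
gripper_width: 0.0877
grasp_force: 0.0
```

>>> play_rows:
  series:
    - {"offset":[-48,0,0],"dr":[0,0,0.138],"hand":87.8}
    - {"offset":[-48,5,0],"dr":[0,0,0.138],"hand":87.8}
    - {"offset":[-47,11,0],"dr":[0,0,0.138],"hand":87.8}
    - {"offset":[-45,18,0],"dr":[0,0,0.138],"hand":87.8}
    - {"offset":[-42,24,0],"dr":[0,0,0],"hand":87.8}

```text
time_s: 1.45
tcp_pos: [0.2049, 0.4452, 0.2626]
tool_rot: [[-0.001, 1.0, -0.0], [1.0, 0.001, 0.0], [0.0, -0.0, -1.0]]
contact_force: [1.7, 0.6, -0.3]
gripper_width: 0.0877
grasp_force: 0.0
```

View pics/all.png

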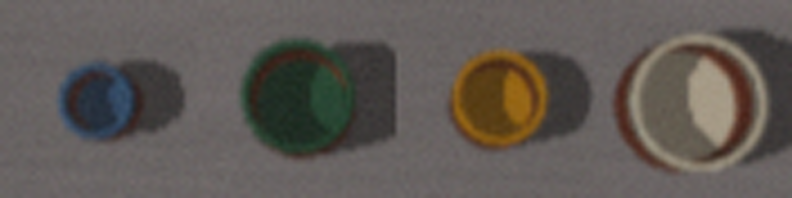

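The crops show the outer rims clearly: small (98,100), large (100,96), medium (104,98) and largest (104,102) within each tile.

>>> play_rows:
  series:
    - {"offset":[-43,24,0],"dr":[0,0,0],"hand":87.8}
    - {"offset":[-43,24,0],"dr":[0,0,0],"hand":87.8}
    - {"offset":[-43,24,0],"dr":[0,0,0],"hand":87.8}
    - {"offset":[-43,24,0],"dr":[0,0,0],"hand":87.8}
    - {"offset":[-43,24,0],"dr":[0,0,0],"hand":87.8}

```text
time_s: 1.95
tcp_pos: [0.3261, 0.2308, 0.263]
tool_rot: [[-0.006, 1.0, 0.0], [1.0, 0.006, 0.001], [0.001, 0.0, -1.0]]
contact_force: [0.7, 0.0, 0.3]
gripper_width: 0.088
grasp_force: 0.0
```

>>> play_rows:
  series:
    - {"offset":[-43,24,0],"dr":[0,0,0],"hand":87.8}
    - {"offset":[-43,24,0],"dr":[0,0,0],"hand":87.8}
    - {"offset":[-43,24,0],"dr":[0,0,0],"hand":87.8}
    - {"offset":[-43,24,0],"dr":[0,0,0],"hand":87.8}
    - {"offset":[-43,24,0],"dr":[0,0,0],"hand":87.8}

```text
time_s: 2.45
tcp_pos: [0.4474, 0.0165, 0.2632]
tool_rot: [[-0.006, 1.0, 0.002], [1.0, 0.006, 0.001], [0.001, 0.002, -1.0]]
contact_force: [0.9, -0.3, 0.1]
gripper_width: 0.0881
grasp_force: 0.0
```

```bash
cat > q.py <<'E'
from h import *
import sys
s=sense();im=shot('wrist',sys.argv[1]);print(s['tcp_pos'])
T={'small':((250.8,239.2),.036),'large':((302.2,219.3),.052),'medium':((352.1,220.8),.044),'largest':((408.1,243.7),.06)}
for k,(uv,h) in T.items():
    p=ray('top',np.array(uv)-.4,h);r=find_in('pot_'+k,'wrist')[:2]
    print(k,p.round(4),proj('wrist',p,s).round(1),[(x['location'],x['conf'],ray('wrist',x['location'],h,s).round(4)) for x in r])
hsv=cv2.cvtColor(im,cv2.COLOR_RGB2HSV);v=hsv[:,:,2]
P=[]
for m in [( .6483,.0816),(.6431,-.0082),(.6379,-.0981),(.6327,-.1879)]:
    uv=proj('wrist',[*m,.015],s);b=blob(v<35,uv,15);print(uv.round(1),b)
    if b: P.append(ray('wrist',b[1],.015,s))
if len(P)==4:print(fitmats(P))
else: print(P)
E
python3 q.py w1.png
```

```text
[0.4474362  0.01649763 0.26320457]
small [0.4121 0.1693 0.036 ] [293.7  51.7] [([294.9, 49.3], 0.82, array([0.4137, 0.172 , 0.036 ])), ([481.1, 45.4], 0.46, array([0.6432, 0.1779, 0.036 ]))]
large [0.4565 0.0556 0.052 ] [328.7 146.1] [([328.4, 143.0], 0.6, array([0.4561, 0.0595, 0.052 ]))]
medium [ 0.4555 -0.0543  0.044 ] [326.8 223.8] [([325.8, 220.8], 0.95, array([ 0.454 , -0.0498,  0.044 ]))]
largest [ 0.4062 -0.1747  0.06  ] [292.8 303.8] [([295.2, 277.1], 0.84, array([ 0.4106, -0.1302,  0.06  ]))]
[465.8 125.6] None
[453.7 188.2] None
[442.9 244.1] None
[433.2 294.2] None
[]
```

View pics/w1.png

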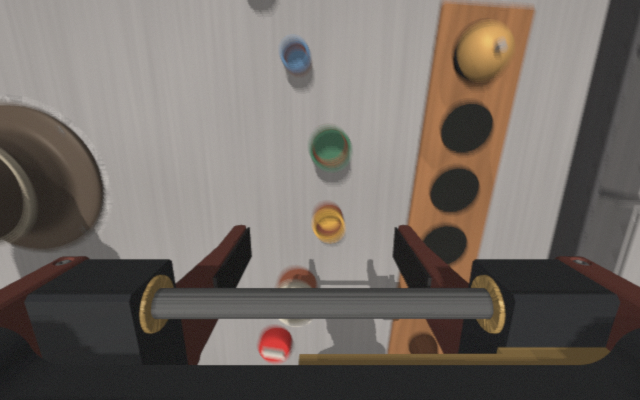

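The wrist view agrees with the top-camera predictions to about 1.5 px: small (295,53), large (329,147), medium (328,222), mats (467,128), (455,190) and (445,245). I'm starting with the largest pot.

>>> play_rows:
  series:
    - {"offset":[-48,-10,30],"dr":[0,0,0],"hand":87.8}
    - {"offset":[-48,-10,30],"dr":[0,0,0],"hand":87.8}
    - {"offset":[-48,-10,30],"dr":[0,0,0],"hand":87.8}
    - {"offset":[-47,-11,30],"dr":[0,0,-0.006],"hand":87.8}
    - {"offset":[0,0,20],"dr":[0,0,0],"hand":87.8}

```text
time_s: 3.2
tcp_pos: [0.4103, -0.1514, 0.137]
tool_rot: [[-0.008, 1.0, -0.0], [1.0, 0.008, -0.001], [-0.001, -0.0, -1.0]]
contact_force: [0.2, 1.7, -0.1]
gripper_width: 0.0878
grasp_force: 0.0
```

Run:
```python
from h import *
shot('wrist','w2.png');shot('side','s2.png');print(sense()['tcp_pos'],sense()['tool_rot'])
cv2.imwrite('pics/ws2.png',cv2.resize(np.hstack([cv2.imread('pics/w2.png')[:,120:520],cv2.imread('pics/s2.png')[100:,150:550][:400].copy() if 0 else cv2.imread('pics/s2.png')[:,150:550]]),(800,400)))
```

```text
[ 0.41015473 -0.14749161  0.13605311] [[-1.14960252e-02  9.99923691e-01 -4.52252848e-03]
 [ 9.99933676e-01  1.14990564e-02  6.44813091e-04]
 [ 6.96768696e-04 -4.51481574e-03 -9.99989565e-01]]
```

View pics/ws2.png

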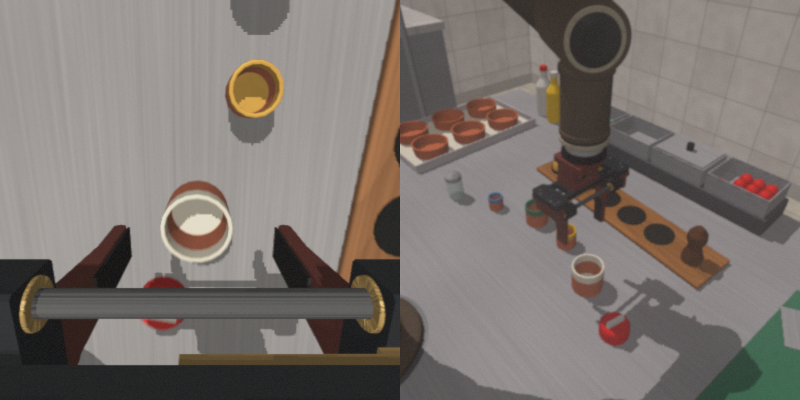

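The largest pot's rim is centred at about (317,228) in the wrist image. The gripper's long body lies along world x, as wanted.

```bash
cat > g.py <<'E'
from h import *
import sys
# usage: g.py x y z -> remaining shift in tool axes, mm, and turn left
s=sense();R=np.array(s['tool_rot']);t=np.array([float(a) for a in sys.argv[1:4]])
from scipy.spatial.transform import Rotation as Ro
G=np.array([[0,1,0],[1,0,0],[0,0,-1.]])
print('tcp',np.round(s['tcp_pos'],4),'tool mm',(R.T@(t-s['tcp_pos'])*1e3).round(1),'dr',Ro.from_matrix(R.T@G).as_rotvec().round(4),'w',s['gripper_width'],'t',s['time_s'])
E
python3 g.py .4062 -.1747 .022
python3 -c "
from h import *
s=sense();print(ray('wrist',(317,228.5),.06,s))"
```

```text
tcp [ 0.4102 -0.1475  0.1361] tool mm [-27.2  -3.8 114.1] dr [-0.0045 -0.0007  0.0115] w 0.08788925603769299 t 3.3
[ 0.40590745 -0.16848529  0.06      ]
```

>>> play_rows:
  series:
    - {"offset":[-25,-4,0],"dr":[-0.0045,0,0.0115],"hand":87.8}
    - {"offset":[0,0,25],"dr":[0,0,0],"hand":87.8}
    - {"offset":[0,0,25],"dr":[0,0,0],"hand":87.8}

```text
time_s: 3.6
tcp_pos: [0.4104, -0.1718, 0.0887]
tool_rot: [[-0.004, 1.0, 0.008], [1.0, 0.004, 0.001], [0.001, 0.008, -1.0]]
contact_force: [-0.0, 1.2, 0.2]
gripper_width: 0.0876
grasp_force: 0.0
```

```bash
python3 g.py .4062 -.172 .022
```

```text
tcp [ 0.4104 -0.1718  0.0887] tool mm [-0.3 -4.8 66.6] dr [ 0.0077 -0.0012  0.0036] w 0.08761376835156841 t 3.6
```

>>> play_rows:
  series:
    - {"offset":[0,-2,20],"dr":[0.0045,0,0],"hand":87.8}
    - {"offset":[0,-2,15],"dr":[0,0,0],"hand":87.8}
    - {"offset":[0,0,0],"dr":[0,0,0],"hand":87.8}
    - {"offset":[0,0,0],"dr":[0,0,0],"hand":87.8}

```text
time_s: 4.0
tcp_pos: [0.4056, -0.1722, 0.0538]
tool_rot: [[-0.003, 1.0, 0.001], [1.0, 0.003, 0.001], [0.001, 0.001, -1.0]]
contact_force: [-0.3, -0.5, 0.2]
gripper_width: 0.0876
grasp_force: 0.0
```

```bash
python3 g.py .4062 -.172 .022
```

```text
tcp [ 0.4056 -0.1722  0.0538] tool mm [ 0.2  0.6 31.8] dr [ 0.0007 -0.0008  0.0027] w 0.08764752156584558 t 4.0
```

Settled and level. Now descend, then close.

>>> play_rows:
  series:
    - {"offset":[0,0,16],"dr":[0,0,0],"hand":87.8}
    - {"offset":[0,0,16],"dr":[0,0,0],"hand":87.8}
    - {"offset":[0,0,0],"dr":[0,0,0],"hand":60}
    - {"offset":[0,0,0],"dr":[0,0,0],"hand":60}
    - {"offset":[0,0,0],"dr":[0,0,0],"hand":60}

```text
time_s: 4.5
tcp_pos: [0.4055, -0.1734, 0.022]
tool_rot: [[-0.001, 1.0, 0.002], [1.0, 0.001, 0.0], [0.0, 0.002, -1.0]]
contact_force: [-1.0, 0.6, 1.2]
gripper_width: 0.0671
grasp_force: 3.9
```

>>> play_rows:
  series:
    - {"offset":[0,0,0],"dr":[0,0,0],"hand":50}
    - {"offset":[0,0,0],"dr":[0,0,0],"hand":50}

```text
time_s: 4.7
tcp_pos: [0.4054, -0.1735, 0.022]
tool_rot: [[-0.001, 1.0, 0.002], [1.0, 0.001, 0.0], [0.0, 0.002, -1.0]]
contact_force: [-1.0, 0.5, 7.7]
gripper_width: 0.0666
grasp_force: 30.0
```

```bash
python3 g.py .6483 .0816 .12; python3 -c "
from h import *
shot('side','s3.png');s=sense();print(s['grasp_force'],s['contact_force'])"
```

```text
tcp [ 0.4054 -0.1735  0.022 ] tool mm [254.9 243.2 -97.5] dr [ 0.0018 -0.0003  0.0008] w 0.06662408807061293 t 4.7
30.002878537634388 [-0.93944996  1.04646999  8.25258052]
```

>>> play_rows:
  series:
    - {"offset":[0,0,-25],"dr":[0,0,0],"hand":50}
    - {"offset":[0,0,-40],"dr":[0,0,0],"hand":50}
    - {"offset":[15,15,-33],"dr":[0,0,0],"hand":50}
    - {"offset":[30,28,0],"dr":[0,0,0],"hand":50}
    - {"offset":[35,33,0],"dr":[0,0,0],"hand":50}

```text
time_s: 5.25
tcp_pos: [0.4818, -0.0931, 0.121]
tool_rot: [[0.002, 1.0, 0.004], [1.0, -0.002, 0.001], [0.001, 0.004, -1.0]]
contact_force: [1.3, 0.2, -0.7]
gripper_width: 0.067
grasp_force: 30.0
```

>>> play_rows:
  series:
    - {"offset":[35,33,0],"dr":[0,0,0],"hand":50}
    - {"offset":[35,33,0],"dr":[0,0,0],"hand":50}
    - {"offset":[35,33,0],"dr":[0,0,0],"hand":50}
    - {"offset":[35,33,0],"dr":[0,0,0],"hand":50}
    - {"offset":[35,33,0],"dr":[0,0,0],"hand":50}

```text
time_s: 5.75
tcp_pos: [0.6464, 0.0835, 0.1195]
tool_rot: [[-0.001, 1.0, 0.0], [1.0, 0.001, -0.0], [-0.0, 0.0, -1.0]]
contact_force: [0.9, 0.1, 0.0]
gripper_width: 0.0667
grasp_force: 30.0
```

>>> play_rows:
  series:
    - {"offset":[0,0,0],"dr":[0,0,0],"hand":50}
    - {"offset":[0,0,0],"dr":[0,0,0],"hand":50}
    - {"offset":[0,0,0],"dr":[0,0,0],"hand":50}

```text
time_s: 6.05
tcp_pos: [0.6447, 0.0802, 0.1192]
tool_rot: [[0.001, 1.0, -0.001], [1.0, -0.001, -0.001], [-0.001, -0.001, -1.0]]
contact_force: [-0.2, 0.6, -1.6]
gripper_width: 0.0666
grasp_force: 30.0
```

```bash
python3 g.py .6483 .0816 .038; python3 -c "
from h import *
print(sense()['grasp_force'],sense()['contact_force']);a=shot('wrist','w3.png');b=shot('side','s3.png')
cv2.imwrite('pics/ws3.png',np.hstack([a[:,120:520],b[:,150:550]])[:,:,::-1])"
```

```text
tcp [0.6447 0.0802 0.1192] tool mm [ 1.5  3.7 81.2] dr [-0.0005  0.0008 -0.001 ] w 0.06655611518200553 t 6.05
29.99928066506982 [-0.22869003  0.55589981 -1.64374714]
```

View pics/ws3.png

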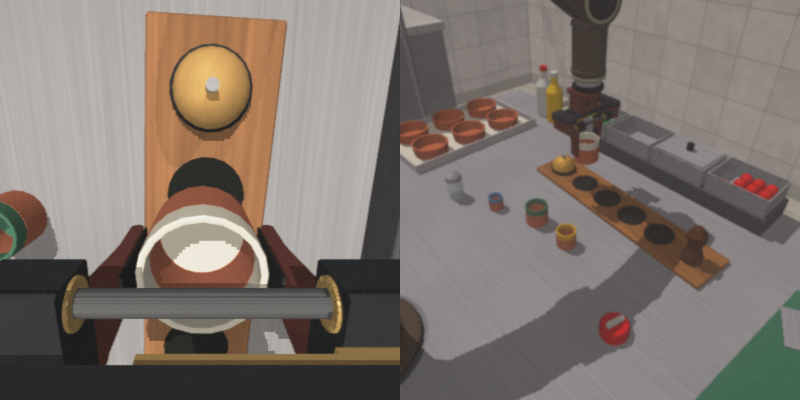

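The wrist view shows the pot held upright, rim centre about (323,269), with mat_a partly visible below it (left edge 168, right edge 244 in the crop, top about row 158).

```bash
cat > r.py <<'E'
from h import *
s=sense();t=np.array(s['tcp_pos'])
print('pot in world',ray('wrist',(323.5,269.5),t[2]+.038,s)-t)
a=np.linspace(0,2*np.pi,720)
for m in [(.6483,.0816)]:
    q=np.array([proj('wrist',[m[0]+.037*np.cos(x),m[1]+.037*np.sin(x),.015],s) for x in a]);print(q.min(0),q.max(0))
im=cv2.imread('pics/w3.png');v=im.max(2);m=(v<40);m[:, :200]=0;m[:,420:]=0;ys,xs=np.nonzero(m[140:185]);print(ys.min()+140,[(r,np.nonzero(m[r,260:400])[0][[0,-1]]+260) for r in(165,175,183) if m[r,260:400].any()])
q=np.array([proj('wrist',[.6483+.037*np.cos(x),.0816+.037*np.sin(x),.015],s) for x in a[:360]]);print([(r,np.sort(q[np.argsort(abs(q[:,1]-r))[:6],0])) for r in(165,175,183)])
E
python3 r.py
```

```text
pot in world [0.00093678 0.00348908 0.038     ]
[286.94834059 157.40417914] [363.59717677 231.38591731]
162 []
[(165, array([301.75687228, 302.03001164, 302.30508445, 348.46555153,
       348.73907533, 349.01064787])), (175, array([292.46314478, 292.64089193, 292.8212777 , 357.87295526,
       358.05119603, 358.22678736])), (183, array([288.70020722, 288.80289804, 288.9084707 , 361.61851925,
       361.72460364, 361.82780613]))]
```

>>> play_rows:
  series:
    - {"offset":[-1.5,3.5,0],"dr":[0,0,0],"hand":50}
    - {"offset":[0,0,25],"dr":[0,0,0],"hand":50}
    - {"offset":[0,0,30],"dr":[0,0,0],"hand":50}
    - {"offset":[0,0,20],"dr":[0,0,0],"hand":50}
    - {"offset":[0,0,0],"dr":[0,0,0],"hand":50}

```text
time_s: 6.65
tcp_pos: [0.647, 0.0795, 0.0415]
tool_rot: [[0.0, 1.0, -0.004], [1.0, -0.0, -0.001], [-0.001, -0.004, -1.0]]
contact_force: [0.1, 0.0, -0.6]
gripper_width: 0.0669
grasp_force: 30.0
```

```bash
python3 g.py .6483 .0786 .0375
```

```text
tcp [0.647  0.0795 0.0415] tool mm [-0.9  1.3  4. ] dr [-0.0044  0.0007 -0.0005] w 0.06686505913405925 t 6.65
```

>>> play_rows:
  series:
    - {"offset":[-0.5,0.5,1.5],"dr":[0,0,0],"hand":50}
    - {"offset":[0,0,1.5],"dr":[0,0,0],"hand":50}
    - {"offset":[0,0,0],"dr":[0,0,0],"hand":50}
    - {"offset":[0,0,0],"dr":[0,0,0],"hand":50}

```text
time_s: 7.05
tcp_pos: [0.65, 0.0797, 0.0419]
tool_rot: [[-0.0, 1.0, 0.001], [1.0, 0.0, 0.001], [0.001, 0.001, -1.0]]
contact_force: [0.0, 0.7, -1.4]
gripper_width: 0.0666
grasp_force: 30.0
```

>>> play_rows:
  series:
    - {"offset":[0,-1,2],"dr":[0,0,0],"hand":50}
    - {"offset":[0,0,1],"dr":[0,0,0],"hand":50}
    - {"offset":[0,0,1],"dr":[0,0,0],"hand":50}
    - {"offset":[0,0,0],"dr":[0,0,0],"hand":50}
    - {"offset":[0,0,0],"dr":[0,0,0],"hand":50}

```text
time_s: 7.55
tcp_pos: [0.6484, 0.0798, 0.0372]
tool_rot: [[-0.001, 1.0, -0.0], [1.0, 0.001, 0.0], [0.0, -0.0, -1.0]]
contact_force: [-2.5, -0.3, 2.8]
gripper_width: 0.0662
grasp_force: 30.0
```

Contact with the mat is felt. Release and rise.

>>> play_rows:
  series:
    - {"offset":[0,0,0],"dr":[0,0,0],"hand":72}
    - {"offset":[0,0,0],"dr":[0,0,0],"hand":87.8}
    - {"offset":[0,0,0],"dr":[0,0,0],"hand":87.8}
    - {"offset":[0,0,0],"dr":[0,0,0],"hand":87.8}
    - {"offset":[0,0,-15],"dr":[0,0,0],"hand":87.8}

```text
time_s: 8.05
tcp_pos: [0.6471, 0.0796, 0.0507]
tool_rot: [[-0.001, 1.0, -0.003], [1.0, 0.001, -0.001], [-0.001, -0.003, -1.0]]
contact_force: [0.5, -0.3, -0.4]
gripper_width: 0.0879
grasp_force: 0.0
```

>>> play_rows:
  series:
    - {"offset":[0,0,-45],"dr":[0,0,0],"hand":87.8}
    - {"offset":[0,0,-45],"dr":[0,0,0],"hand":87.8}
    - {"offset":[0,-35,0],"dr":[0,0,0],"hand":87.8}
    - {"offset":[-10,-45,0],"dr":[0,0,0],"hand":87.8}
    - {"offset":[-10,-45,0],"dr":[0,0,0],"hand":87.8}

```text
time_s: 8.55
tcp_pos: [0.5224, 0.0592, 0.1429]
tool_rot: [[-0.001, 1.0, 0.001], [1.0, 0.001, 0.001], [0.001, 0.001, -1.0]]
contact_force: [-0.2, -1.4, 1.5]
gripper_width: 0.0881
grasp_force: 0.0
```

>>> play_rows:
  series:
    - {"offset":[-20,-40,0],"dr":[0,0,0],"hand":87.8}
    - {"offset":[-5,-20,0],"dr":[0,0,0],"hand":87.8}
    - {"offset":[0,0,0],"dr":[0,0,0],"hand":87.8}
    - {"offset":[0,0,0],"dr":[0,0,0],"hand":87.8}

```text
time_s: 8.95
tcp_pos: [0.4645, 0.0351, 0.143]
tool_rot: [[-0.001, 1.0, 0.002], [1.0, 0.001, 0.002], [0.002, 0.002, -1.0]]
contact_force: [0.6, -0.0, 0.1]
gripper_width: 0.0877
grasp_force: 0.0
```

```bash
python3 g.py .4565 .0556 .06; python3 -c "
from h import *
s=sense();a=shot('wrist','w4.png');b=shot('top','t4.png')
for k,p in dict(large=(.4565,.0556,.052),medium=(.4555,-.0543,.044)).items(): print(k,proj('wrist',p,s))
print(proj('top',[.6483,.0816,.075]))
cv2.imwrite('pics/wt4.png',np.hstack([a[:,120:520],cv2.resize(b[90:290,220:420],(400,400),interpolation=cv2.INTER_CUBIC)])[:,:,::-1])"
```

```text
tcp [0.4645 0.0351 0.143 ] tool mm [20.4 -8.2 83. ] dr [ 0.0021 -0.0018  0.0008] w 0.08772921267662533 t 8.95
large [312.60375664 179.55395942]
medium [312.69836145 282.22275232]
[291.27492028 130.8661075 ]
```

View pics/wt4.png

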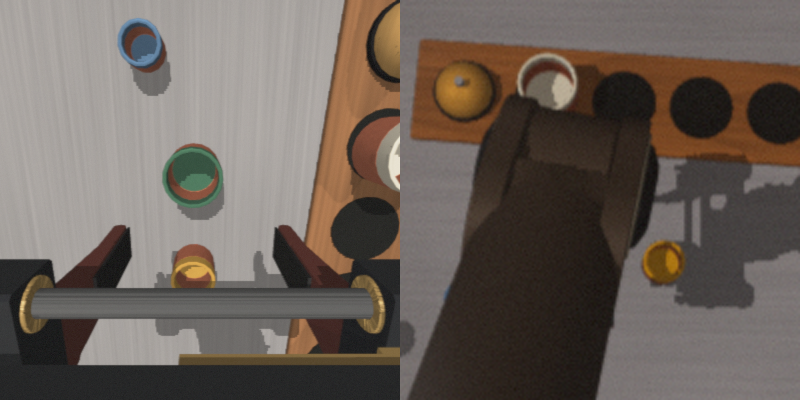

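The top crop shows the largest pot on mat_a with its rim at about (293.5,131.5), within a few mm of centre; I'll recheck it later. In the wrist image the large pot's rim is at (313,176).

>>> play_rows:
  series:
    - {"offset":[21.5,-7.5,0],"dr":[0,0,0],"hand":87.8}
    - {"offset":[0,0,35],"dr":[0,0,0],"hand":87.8}
    - {"offset":[0,0,30],"dr":[0,0,0],"hand":87.8}
    - {"offset":[0,0,0],"dr":[0,0,0],"hand":87.8}
    - {"offset":[0,0,0],"dr":[0,0,0],"hand":87.8}

```text
time_s: 9.55
tcp_pos: [0.4566, 0.0554, 0.0771]
tool_rot: [[0.0, 1.0, -0.001], [1.0, -0.0, -0.002], [-0.002, -0.001, -1.0]]
contact_force: [0.3, -0.2, 0.2]
gripper_width: 0.0878
grasp_force: 0.0
```

```bash
python3 g.py .4567 .0565 .017
```

```text
tcp [0.4566 0.0554 0.0771] tool mm [ 1.2  0.1 60.1] dr [-0.0008  0.0016 -0.0004] w 0.08783583450618035 t 9.55
```

>>> play_rows:
  series:
    - {"offset":[1,0,30],"dr":[0,0,0],"hand":87.8}
    - {"offset":[0,0,30],"dr":[0,0,0],"hand":87.8}
    - {"offset":[0,0,0],"dr":[0,0,0],"hand":87.8}
    - {"offset":[0,0,0],"dr":[0,0,0],"hand":50}
    - {"offset":[0,0,0],"dr":[0,0,0],"hand":50}

```text
time_s: 10.05
tcp_pos: [0.4574, 0.057, 0.0187]
tool_rot: [[-0.0, 1.0, 0.002], [1.0, 0.0, 0.001], [0.001, 0.002, -1.0]]
contact_force: [-0.4, 0.3, -0.0]
gripper_width: 0.0755
grasp_force: 0.0
```

>>> play_rows:
  series:
    - {"offset":[0,0,0],"dr":[0,0,0],"hand":40}
    - {"offset":[0,0,0],"dr":[0,0,0],"hand":40}
    - {"offset":[0,0,0],"dr":[0,0,0],"hand":40}
    - {"offset":[0,0,0],"dr":[0,0,0],"hand":40}

```text
time_s: 10.45
tcp_pos: [0.4564, 0.0574, 0.0177]
tool_rot: [[-0.001, 1.0, 0.001], [1.0, 0.001, 0.001], [0.001, 0.001, -1.0]]
contact_force: [-1.8, 0.6, 8.6]
gripper_width: 0.0554
grasp_force: 30.0
```

```bash
python3 g.py .6431 -.0082 .11;python3 -c "
from h import *
print(sense()['grasp_force'])"
```

```text
tcp [0.4564 0.0574 0.0177] tool mm [-65.6 186.7 -92.2] dr [ 0.0009 -0.001   0.0007] w 0.05535947010773174 t 10.45
30.001587651204318
```

>>> play_rows:
  series:
    - {"offset":[0,0,-25],"dr":[0,0,0],"hand":40}
    - {"offset":[0,0,-40],"dr":[0,0,0],"hand":40}
    - {"offset":[-6,15,-30],"dr":[0,0,0],"hand":40}
    - {"offset":[-10,30,0],"dr":[0,0,0],"hand":40}
    - {"offset":[-12,35,0],"dr":[0,0,0],"hand":40}

```text
time_s: 10.95
tcp_pos: [0.5369, 0.0304, 0.1133]
tool_rot: [[-0.003, 1.0, 0.001], [1.0, 0.003, 0.002], [0.002, 0.001, -1.0]]
contact_force: [0.1, -0.1, -1.0]
gripper_width: 0.0554
grasp_force: 30.0
```

>>> play_rows:
  series:
    - {"offset":[-14,40,0],"dr":[0,0,0],"hand":40}
    - {"offset":[-14,40,0],"dr":[0,0,0],"hand":40}
    - {"offset":[-9,26,0],"dr":[0,0,0],"hand":40}
    - {"offset":[0,0,0],"dr":[0,0,0],"hand":40}
    - {"offset":[0,0,0],"dr":[0,0,0],"hand":40}

```text
time_s: 11.45
tcp_pos: [0.6413, -0.0084, 0.1114]
tool_rot: [[0.0, 1.0, -0.002], [1.0, -0.0, -0.0], [-0.0, -0.002, -1.0]]
contact_force: [0.1, 1.2, -1.4]
gripper_width: 0.0555
grasp_force: 30.0
```

```bash
python3 g.py .6431 -.0082 .033;python3 -c "
from h import *
s=sense();a=shot('wrist','w5.png');t=np.array(s['tcp_pos'])
A=np.linspace(0,2*np.pi,200)
def bb(c,r):
    q=np.array([proj('wrist',[c[0]+r*np.cos(x),c[1]+r*np.sin(x),c[2]],s) for x in A]);return q.min(0).round(1)-[120,0],q.max(0).round(1)-[120,0]
print('pot rim if centred',bb((t[0],t[1],t[2]+.0343),.028))
print('mat_b',bb((.6431,-.0082,.015),.037),'mat_a',bb((.6483,.0816,.015),.037),'largest rim if centred',bb((.6483,.0816,.075),.033))
cv2.imwrite('pics/w5c.png',cv2.resize(a[:,120:520],(600,600),interpolation=cv2.INTER_CUBIC)[:,:,::-1])"
```

```text
tcp [ 0.6413 -0.0084  0.1114] tool mm [ 0.2  1.9 78.4] dr [-0.0015  0.0005 -0.0003] w 0.055514217578262866 t 11.45
pot rim if centred (array([145.4, 219.2]), array([257.6, 319.5]))
mat_b (array([164.3, 160.1]), array([243.1, 235.8])) mat_a (array([166.6,  50.8]), array([253.3, 142.3])) largest rim if centred (array([161.7,  36.2]), array([263. , 143.8]))
```

View pics/w5c.png

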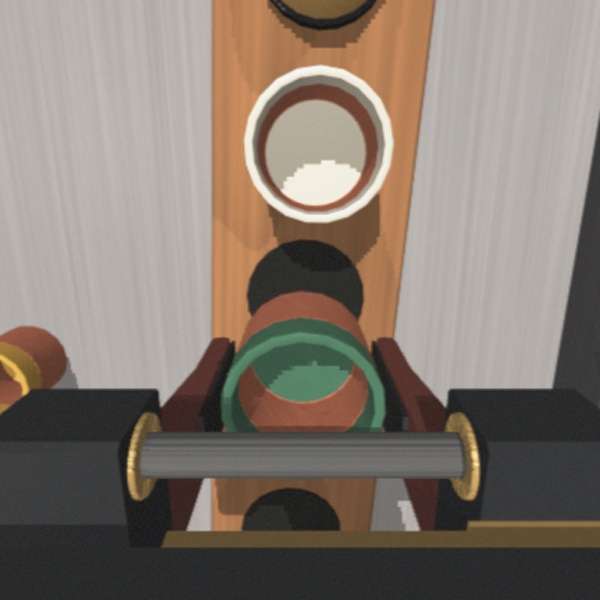

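In the wrist crop (×1.5), mat_b matches the prediction: x 247..364, top 240. The held pot is centred in the fingers. The largest pot's rim (x 245..392, rows 66..222) is about 4 mm towards -y of mat_a's centre, so I'll correct it later.

>>> play_rows:
  series:
    - {"offset":[1,1.9,15],"dr":[0,0,0],"hand":40}
    - {"offset":[0,0,30],"dr":[0,0,0],"hand":40}
    - {"offset":[0,0,25],"dr":[0,0,0],"hand":40}
    - {"offset":[0,0,3],"dr":[0,0,0],"hand":40}
    - {"offset":[0,0,0],"dr":[0,0,0],"hand":40}

```text
time_s: 12.0
tcp_pos: [0.6429, -0.0064, 0.0383]
tool_rot: [[-0.001, 1.0, -0.002], [1.0, 0.001, 0.0], [0.0, -0.002, -1.0]]
contact_force: [-0.5, 0.7, -0.7]
gripper_width: 0.0554
grasp_force: 30.0
```

>>> play_rows:
  series:
    - {"offset":[0,0,1.5],"dr":[0,0,0],"hand":40}
    - {"offset":[0,0,0],"dr":[0,0,0],"hand":40}
    - {"offset":[0,0,0],"dr":[0,0,0],"hand":40}

```text
time_s: 12.3
tcp_pos: [0.6445, -0.0068, 0.0385]
tool_rot: [[-0.001, 1.0, 0.002], [1.0, 0.001, 0.0], [0.0, 0.002, -1.0]]
contact_force: [0.6, -0.4, -1.7]
gripper_width: 0.0548
grasp_force: 30.0
```

```bash
python3 g.py .6431 -.0078 .0325
```

```text
tcp [ 0.6445 -0.0068  0.0385] tool mm [-1.  -1.4  6. ] dr [ 0.0016 -0.0003  0.0007] w 0.05479229454664162 t 12.3
```

>>> play_rows:
  series:
    - {"offset":[-1,-1,2],"dr":[0,0,0],"hand":40}
    - {"offset":[0,0,2],"dr":[0,0,0],"hand":40}
    - {"offset":[0,0,1],"dr":[0,0,0],"hand":40}
    - {"offset":[0,0,0],"dr":[0,0,0],"hand":40}
    - {"offset":[0,0,0],"dr":[0,0,0],"hand":40}

```text
time_s: 12.8
tcp_pos: [0.6428, -0.008, 0.0328]
tool_rot: [[-0.0, 1.0, -0.0], [1.0, 0.0, 0.0], [0.0, -0.0, -1.0]]
contact_force: [-2.0, 1.1, 5.2]
gripper_width: 0.0548
grasp_force: 30.0
```

>>> play_rows:
  series:
    - {"offset":[0,0,0],"dr":[0,0,0],"hand":65}
    - {"offset":[0,0,0],"dr":[0,0,0],"hand":87.8}
    - {"offset":[0,0,0],"dr":[0,0,0],"hand":87.8}
    - {"offset":[0,0,0],"dr":[0,0,0],"hand":87.8}
    - {"offset":[0,0,-15],"dr":[0,0,0],"hand":87.8}

```text
time_s: 13.3
tcp_pos: [0.6416, -0.0077, 0.0462]
tool_rot: [[-0.001, 1.0, -0.003], [1.0, 0.001, -0.0], [-0.0, -0.003, -1.0]]
contact_force: [0.3, 0.3, -0.7]
gripper_width: 0.0874
grasp_force: 0.0
```

>>> play_rows:
  series:
    - {"offset":[0,0,-40],"dr":[0,0,0],"hand":87.8}
    - {"offset":[0,0,-30],"dr":[0,0,0],"hand":87.8}
    - {"offset":[-11,-45,0],"dr":[0,0,0],"hand":87.8}
    - {"offset":[-11,-45,0],"dr":[0,0,0],"hand":87.8}
    - {"offset":[-11,-45,0],"dr":[0,0,0],"hand":87.8}

```text
time_s: 13.8
tcp_pos: [0.5067, -0.0415, 0.1184]
tool_rot: [[-0.001, 1.0, 0.001], [1.0, 0.001, 0.0], [0.0, 0.001, -1.0]]
contact_force: [0.1, -0.9, 0.2]
gripper_width: 0.0876
grasp_force: 0.0
```

>>> play_rows:
  series:
    - {"offset":[-10,-38,0],"dr":[0,0,0],"hand":87.8}
    - {"offset":[-2,-14,20],"dr":[0,0,0],"hand":87.8}
    - {"offset":[0,0,20],"dr":[0,0,0],"hand":87.8}
    - {"offset":[0,0,0],"dr":[0,0,0],"hand":87.8}
    - {"offset":[0,0,0],"dr":[0,0,0],"hand":87.8}

```text
time_s: 14.3
tcp_pos: [0.4565, -0.0533, 0.0783]
tool_rot: [[0.0, 1.0, 0.0], [1.0, -0.0, -0.0], [-0.0, 0.0, -1.0]]
contact_force: [-0.5, -1.3, 0.0]
gripper_width: 0.0878
grasp_force: 0.0
```

```bash
python3 g.py .4558 -.0540 .013
```

```text
tcp [ 0.4565 -0.0533  0.0783] tool mm [-0.7 -0.7 65.3] dr [ 0.0005  0.0001 -0.    ] w 0.08775957547059593 t 14.3
```

>>> play_rows:
  series:
    - {"offset":[-1,-1,30],"dr":[0,0,0],"hand":87.8}
    - {"offset":[0,0,25],"dr":[0,0,0],"hand":87.8}
    - {"offset":[0,0,10],"dr":[0,0,0],"hand":87.8}
    - {"offset":[0,0,0],"dr":[0,0,0],"hand":50}
    - {"offset":[0,0,0],"dr":[0,0,0],"hand":35}

```text
time_s: 14.8
tcp_pos: [0.4557, -0.0543, 0.0134]
tool_rot: [[-0.0, 1.0, 0.001], [1.0, 0.0, -0.0], [-0.0, 0.001, -1.0]]
contact_force: [0.1, 0.5, -0.3]
gripper_width: 0.0751
grasp_force: 0.0
```

>>> play_rows:
  series:
    - {"offset":[0,0,0],"dr":[0,0,0],"hand":32}
    - {"offset":[0,0,0],"dr":[0,0,0],"hand":32}
    - {"offset":[0,0,0],"dr":[0,0,0],"hand":32}
    - {"offset":[0,0,0],"dr":[0,0,0],"hand":32}
    - {"offset":[0,0,0],"dr":[0,0,0],"hand":32}

```text
time_s: 15.3
tcp_pos: [0.4553, -0.0538, 0.0129]
tool_rot: [[-0.001, 1.0, 0.001], [1.0, 0.001, 0.0], [0.0, 0.001, -1.0]]
contact_force: [-1.1, 1.5, 6.7]
gripper_width: 0.0472
grasp_force: 30.0
```

```bash
python3 g.py .6379 -.0981 .1;python3 -c "
from h import *
print(sense()['grasp_force'])"
```

```text
tcp [ 0.4553 -0.0538  0.0129] tool mm [-44.4 182.7 -87. ] dr [ 0.0007 -0.0005  0.0007] w 0.04722114929228234 t 15.3
30.001273350790143
```

>>> play_rows:
  series:
    - {"offset":[0,0,-25],"dr":[0,0,0],"hand":32}
    - {"offset":[0,0,-40],"dr":[0,0,0],"hand":32}
    - {"offset":[-4,15,-30],"dr":[0,0,0],"hand":32}
    - {"offset":[-7,30,0],"dr":[0,0,0],"hand":32}
    - {"offset":[-9,35,0],"dr":[0,0,0],"hand":32}

```text
time_s: 15.8
tcp_pos: [0.536, -0.0729, 0.1087]
tool_rot: [[-0.002, 1.0, 0.002], [1.0, 0.002, 0.002], [0.002, 0.002, -1.0]]
contact_force: [-0.0, 1.0, 0.3]
gripper_width: 0.0473
grasp_force: 30.0
```

>>> play_rows:
  series:
    - {"offset":[-9,40,0],"dr":[0,0,0],"hand":32}
    - {"offset":[-9,40,0],"dr":[0,0,0],"hand":32}
    - {"offset":[-6,23,0],"dr":[0,0,0],"hand":32}
    - {"offset":[0,0,0],"dr":[0,0,0],"hand":32}
    - {"offset":[0,0,0],"dr":[0,0,0],"hand":32}

```text
time_s: 16.3
tcp_pos: [0.6372, -0.0983, 0.1067]
tool_rot: [[0.0, 1.0, -0.002], [1.0, -0.0, -0.0], [-0.0, -0.002, -1.0]]
contact_force: [-0.8, 0.3, -0.6]
gripper_width: 0.0473
grasp_force: 30.0
```

```bash
cat > v.py <<'E'
from h import *
import sys
f,rh,rr=sys.argv[1],float(sys.argv[2]),float(sys.argv[3])
s=sense();a=shot('wrist',f);t=np.array(s['tcp_pos'])
M=[(.6483,.0816),(.6431,-.0082),(.6379,-.0981),(.6327,-.1879)];H=[.075,.067,.059,.051];R=[.033,.028,.0235,.019]
A=np.linspace(0,2*np.pi,200)
def bb(c,r):
    q=np.array([proj('wrist',[c[0]+r*np.cos(x),c[1]+r*np.sin(x),c[2]],s) for x in A])
    lo=(q.min(0)-[120,0])*1.5;hi=(q.max(0)-[120,0])*1.5
    return np.round([lo[0],hi[0],lo[1],hi[1]],0)
print('held rim',bb((t[0],t[1],t[2]+rh),rr),'(u0 u1 v0 v1)')
for m,h,r in zip(M,H,R): print('mat',bb((*m,.015),.037),'rim',bb((*m,h),r))
cv2.imwrite('pics/c'+f,cv2.resize(a[:,120:520],(600,600),interpolation=cv2.INTER_CUBIC)[:,:,::-1])
E
python3 g.py .6379 -.0981 .0279; python3 v.py w6.png .0311 .0235
```

```text
tcp [ 0.6372 -0.0983  0.1067] tool mm [ 0.2  0.8 78.8] dr [-0.0016  0.0004 -0.0001] w 0.0473137667480879 t 16.3
held rim [233. 371. 338. 462.] (u0 u1 v0 v1)
mat [ 251.  398. -133.   41.] rim [ 243.  422. -238.  -18.]
mat [247. 379.  74. 214.] rim [253. 379.  69. 204.]
mat [244. 364. 241. 357.] rim [258. 349. 281. 367.]
mat [241. 351. 379. 476.] rim [263. 327. 436. 491.]
```

View pics/cw6.png

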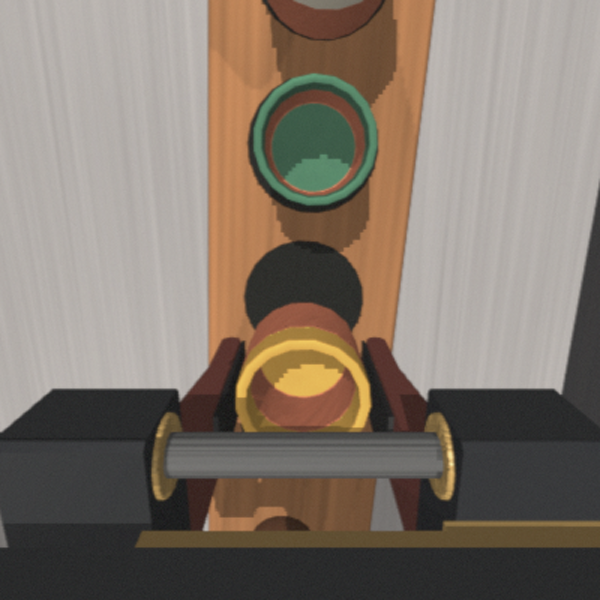

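The green pot on mat_b (u 251..378, v 73..208) is within 2 mm of centre. The medium pot is centred in the fingers, and mat_c is where predicted. Lowering now.

>>> play_rows:
  series:
    - {"offset":[1.2,1,15],"dr":[0,0,0],"hand":32}
    - {"offset":[0,0,30],"dr":[0,0,0],"hand":32}
    - {"offset":[0,0,25],"dr":[0,0,0],"hand":32}
    - {"offset":[0,0,3],"dr":[0,0,0],"hand":32}
    - {"offset":[0,0,0],"dr":[0,0,0],"hand":32}

```text
time_s: 16.85
tcp_pos: [0.638, -0.0964, 0.0338]
tool_rot: [[-0.0, 1.0, -0.002], [1.0, 0.0, 0.0], [0.0, -0.002, -1.0]]
contact_force: [0.4, -0.2, -0.0]
gripper_width: 0.047
grasp_force: 30.0
```

>>> play_rows:
  series:
    - {"offset":[0,0,2],"dr":[0,0,0],"hand":32}
    - {"offset":[0,0,0],"dr":[0,0,0],"hand":32}
    - {"offset":[0,0,0],"dr":[0,0,0],"hand":32}

```text
time_s: 17.15
tcp_pos: [0.6395, -0.0967, 0.0334]
tool_rot: [[-0.001, 1.0, 0.002], [1.0, 0.001, 0.0], [0.0, 0.002, -1.0]]
contact_force: [-0.2, -0.2, -1.7]
gripper_width: 0.0469
grasp_force: 30.0
```

```bash
python3 g.py .6379 -.0971 .0279
```

```text
tcp [ 0.6395 -0.0967  0.0334] tool mm [-0.4 -1.6  5.5] dr [ 0.0015 -0.0001  0.0006] w 0.046865327142382646 t 17.15
```

>>> play_rows:
  series:
    - {"offset":[-0.4,-1,2],"dr":[0,0,0],"hand":32}
    - {"offset":[0,0,2],"dr":[0,0,0],"hand":32}
    - {"offset":[0,0,1],"dr":[0,0,0],"hand":32}
    - {"offset":[0,0,0],"dr":[0,0,0],"hand":32}
    - {"offset":[0,0,0],"dr":[0,0,0],"hand":32}

```text
time_s: 17.65
tcp_pos: [0.6379, -0.0971, 0.028]
tool_rot: [[-0.0, 1.0, 0.0], [1.0, 0.0, 0.001], [0.001, 0.0, -1.0]]
contact_force: [-2.5, 0.6, 6.2]
gripper_width: 0.0469
grasp_force: 30.0
```

>>> play_rows:
  series:
    - {"offset":[0,0,0],"dr":[0,0,0],"hand":60}
    - {"offset":[0,0,0],"dr":[0,0,0],"hand":87.8}
    - {"offset":[0,0,0],"dr":[0,0,0],"hand":87.8}
    - {"offset":[0,0,0],"dr":[0,0,0],"hand":87.8}
    - {"offset":[0,0,-15],"dr":[0,0,0],"hand":87.8}

```text
time_s: 18.15
tcp_pos: [0.6366, -0.0967, 0.0411]
tool_rot: [[-0.001, 1.0, -0.003], [1.0, 0.001, 0.0], [0.0, -0.003, -1.0]]
contact_force: [0.6, 0.6, 0.2]
gripper_width: 0.0837
grasp_force: 0.0
```

>>> play_rows:
  series:
    - {"offset":[0,0,-45],"dr":[0,0,0],"hand":87.8}
    - {"offset":[0,0,-40],"dr":[0,0,0],"hand":87.8}
    - {"offset":[25,-28,-10],"dr":[0,0,0],"hand":87.8}
    - {"offset":[35,-30,0],"dr":[0,0,0],"hand":87.8}
    - {"offset":[35,-30,0],"dr":[0,0,0],"hand":87.8}

```text
time_s: 18.65
tcp_pos: [0.5493, -0.0018, 0.1388]
tool_rot: [[0.001, 1.0, 0.002], [1.0, -0.001, 0.001], [0.001, 0.002, -1.0]]
contact_force: [1.2, 0.7, -0.3]
gripper_width: 0.0881
grasp_force: 0.0
```

>>> play_rows:
  series:
    - {"offset":[35,-30,0],"dr":[0,0,0],"hand":87.8}
    - {"offset":[35,-30,0],"dr":[0,0,0],"hand":87.8}
    - {"offset":[35,-30,0],"dr":[0,0,0],"hand":87.8}
    - {"offset":[30,-25,0],"dr":[0,0,0],"hand":87.8}
    - {"offset":[20,-15,0],"dr":[0,0,0],"hand":87.8}

```text
time_s: 19.15
tcp_pos: [0.4179, 0.1549, 0.1381]
tool_rot: [[-0.002, 1.0, -0.001], [1.0, 0.002, 0.002], [0.002, -0.001, -1.0]]
contact_force: [-0.2, 0.3, -0.4]
gripper_width: 0.0879
grasp_force: 0.0
```

>>> play_rows:
  series:
    - {"offset":[0,0,0],"dr":[0,0,0],"hand":87.8}
    - {"offset":[0,0,0],"dr":[0,0,0],"hand":87.8}

```text
time_s: 19.35
tcp_pos: [0.4202, 0.1531, 0.1382]
tool_rot: [[-0.002, 1.0, 0.001], [1.0, 0.002, 0.001], [0.001, 0.001, -1.0]]
contact_force: [-0.5, -0.4, 0.3]
gripper_width: 0.0881
grasp_force: 0.0
```

```bash
python3 g.py .4130 .1690 .009; python3 -c "
from h import *
s=sense();shot('wrist','w7.png');print(proj('wrist',(.4130,.1690,.036),s),[(r,ray('wrist',r['location'],.034,s)) for r in find_in('pot_small','wrist')])
im=cv2.imread('pics/w7.png');hsv=cv2.cvtColor(im,cv2.COLOR_BGR2HSV);m=cv2.inRange(hsv,(98,80,40),(125,255,255))
n,l,st,c=cv2.connectedComponentsWithStats(m);i=1+np.argmax(st[1:,4]);print(st[i],c[i]);x,y,w,h=st[i,:4];print(ray('wrist',(x+w/2-.5,y+w*.485),.036,s))"
```

```text
tcp [0.4202 0.1531 0.1382] tool mm [ 15.8  -7.3 129.2] dr [ 0.0009 -0.0012  0.0018] w 0.08806138984625228 t 19.35
[313.97372377 181.78066195] [({'location': [312.1, 175.8], 'conf': 0.67}, array([0.41120489, 0.17434542, 0.034     ]))]
[294 160  38  38 839] [312.48033373 176.51609058]
[0.41162931 0.17222519 0.036     ]
```

>>> play_rows:
  series:
    - {"offset":[17.5,-8,20],"dr":[0,0,0],"hand":87.8}
    - {"offset":[0,0,35],"dr":[0,0,0],"hand":87.8}
    - {"offset":[0,0,25],"dr":[0,0,0],"hand":87.8}
    - {"offset":[0,0,0],"dr":[0,0,0],"hand":87.8}
    - {"offset":[0,0,0],"dr":[0,0,0],"hand":87.8}

```text
time_s: 19.95
tcp_pos: [0.4127, 0.1688, 0.0578]
tool_rot: [[0.002, 1.0, -0.0], [1.0, -0.002, -0.001], [-0.001, -0.0, -1.0]]
contact_force: [0.2, 0.1, 0.7]
gripper_width: 0.0882
grasp_force: 0.0
```

```bash
python3 g.py .4120 .1707 .009
```

```text
tcp [0.4127 0.1688 0.0578] tool mm [ 2.  -0.7 48.8] dr [-0.0001  0.0012 -0.0024] w 0.08821225169142254 t 19.95
```

>>> play_rows:
  series:
    - {"offset":[1.5,0,20],"dr":[0,0,0],"hand":87.8}
    - {"offset":[0,0,20],"dr":[0,0,0],"hand":87.8}
    - {"offset":[0,0,8],"dr":[0,0,0],"hand":80}
    - {"offset":[0,0,0],"dr":[0,0,0],"hand":50}
    - {"offset":[0,0,0],"dr":[0,0,0],"hand":30}

```text
time_s: 20.45
tcp_pos: [0.4126, 0.1718, 0.0105]
tool_rot: [[0.0, 1.0, 0.001], [1.0, -0.0, 0.001], [0.001, 0.001, -1.0]]
contact_force: [0.2, 0.1, -0.3]
gripper_width: 0.0676
grasp_force: 0.0
```

>>> play_rows:
  series:
    - {"offset":[0,0,0],"dr":[0,0,0],"hand":25}
    - {"offset":[0,0,0],"dr":[0,0,0],"hand":25}
    - {"offset":[0,0,0],"dr":[0,0,0],"hand":25}
    - {"offset":[0,0,0],"dr":[0,0,0],"hand":25}
    - {"offset":[0,0,0],"dr":[0,0,0],"hand":25}

```text
time_s: 20.95
tcp_pos: [0.4118, 0.172, 0.0097]
tool_rot: [[-0.001, 1.0, -0.0], [1.0, 0.001, 0.0], [0.0, -0.0, -1.0]]
contact_force: [-1.4, -0.5, 5.7]
gripper_width: 0.0361
grasp_force: 30.0
```

```bash
python3 g.py .6327 -.1879 .13;python3 -c "
from h import *
print(sense()['grasp_force'])"
```

```text
tcp [0.4118 0.172  0.0097] tool mm [-360.   220.6 -120.5] dr [-0.     -0.0004  0.0006] w 0.03612862748357772 t 20.95
30.00094265677035
```

>>> play_rows:
  series:
    - {"offset":[0,0,-25],"dr":[0,0,0],"hand":25}
    - {"offset":[0,0,-40],"dr":[0,0,0],"hand":25}
    - {"offset":[-15,10,-40],"dr":[0,0,0],"hand":25}
    - {"offset":[-30,18,0],"dr":[0,0,0],"hand":25}
    - {"offset":[-40,25,0],"dr":[0,0,0],"hand":25}

```text
time_s: 21.45
tcp_pos: [0.4653, 0.0888, 0.1154]
tool_rot: [[-0.007, 1.0, 0.001], [1.0, 0.007, 0.002], [0.002, 0.001, -1.0]]
contact_force: [1.1, 0.2, -0.4]
gripper_width: 0.0365
grasp_force: 30.0
```

>>> play_rows:
  series:
    - {"offset":[-40,25,0],"dr":[0,0,0],"hand":25}
    - {"offset":[-40,25,0],"dr":[0,0,0],"hand":25}
    - {"offset":[-40,25,0],"dr":[0,0,0],"hand":25}
    - {"offset":[-40,25,0],"dr":[0,0,0],"hand":25}
    - {"offset":[-40,25,0],"dr":[0,0,0],"hand":25}

```text
time_s: 21.95
tcp_pos: [0.5905, -0.1147, 0.1141]
tool_rot: [[-0.001, 1.0, -0.001], [1.0, 0.001, 0.0], [0.0, -0.001, -1.0]]
contact_force: [1.2, -0.0, -0.4]
gripper_width: 0.0365
grasp_force: 30.0
```

>>> play_rows:
  series:
    - {"offset":[-40,25,0],"dr":[0,0,0],"hand":25}
    - {"offset":[-32,14,0],"dr":[0,0,0],"hand":25}
    - {"offset":[0,0,0],"dr":[0,0,0],"hand":25}
    - {"offset":[0,0,0],"dr":[0,0,0],"hand":25}
    - {"offset":[0,0,0],"dr":[0,0,0],"hand":25}

```text
time_s: 22.45
tcp_pos: [0.6286, -0.1836, 0.114]
tool_rot: [[-0.002, 1.0, -0.001], [1.0, 0.002, 0.001], [0.001, -0.001, -1.0]]
contact_force: [0.8, 0.9, -0.3]
gripper_width: 0.0365
grasp_force: 30.0
```

```bash
python3 g.py .6327 -.1879 .0247;python3 v.py w8.png .0263 .019
```

```text
tcp [ 0.6286 -0.1836  0.114 ] tool mm [-4.4  4.2 89.2] dr [-0.001  -0.0012  0.0015] w 0.0364534837322846 t 22.45
held rim [248. 356. 346. 443.] (u0 u1 v0 v1)
mat [ 266.  425. -357. -150.] rim [ 263.  463. -571. -289.]
mat [ 260.  402. -111.   55.] rim [ 270.  408. -169.   -3.]
mat [255. 383.  86. 221.] rim [273. 371.  99. 202.]
mat [251. 367. 247. 359.] rim [276. 344. 290. 355.]
```

View pics/cw8.png

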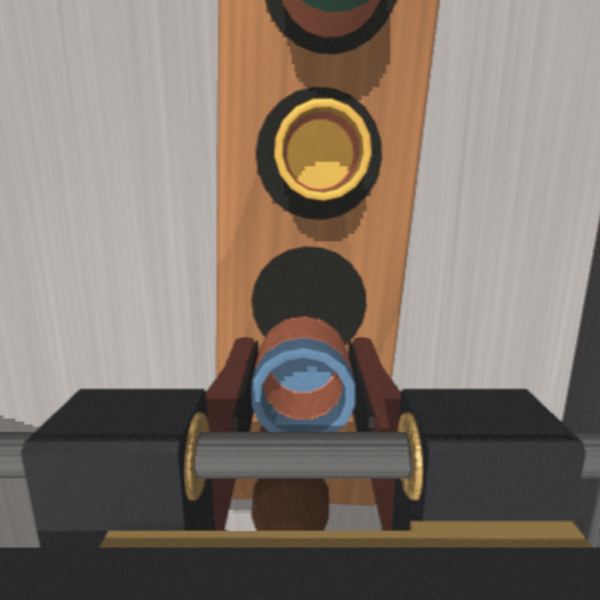

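The yellow pot on mat_c is centred (u 274..372, v 98..200). The blue pot is held upright, about 3.3 mm to +y of the finger centre (top 337 against 346), so I offset the placement by that amount.

>>> play_rows:
  series:
    - {"offset":[-7.5,4,15],"dr":[0,0,0],"hand":25}
    - {"offset":[0,0,30],"dr":[0,0,0],"hand":25}
    - {"offset":[0,0,30],"dr":[0,0,0],"hand":25}
    - {"offset":[0,0,8],"dr":[0,0,0],"hand":25}
    - {"offset":[0,0,0],"dr":[0,0,0],"hand":25}

```text
time_s: 23.0
tcp_pos: [0.6321, -0.1919, 0.0298]
tool_rot: [[-0.001, 1.0, -0.003], [1.0, 0.001, 0.001], [0.001, -0.003, -1.0]]
contact_force: [-0.3, -0.8, 0.7]
gripper_width: 0.0363
grasp_force: 30.0
```

>>> play_rows:
  series:
    - {"offset":[0,0,0],"dr":[0,0,0],"hand":25}
    - {"offset":[0,0,0],"dr":[0,0,0],"hand":25}
    - {"offset":[0,0,0],"dr":[0,0,0],"hand":25}

```text
time_s: 23.3
tcp_pos: [0.6338, -0.1928, 0.0328]
tool_rot: [[-0.001, 1.0, 0.002], [1.0, 0.001, -0.0], [-0.0, 0.002, -1.0]]
contact_force: [-0.0, 0.5, -0.6]
gripper_width: 0.036
grasp_force: 30.0
```

```bash
python3 g.py .6325 -.1911 .0247
```

```text
tcp [ 0.6338 -0.1928  0.0328] tool mm [ 1.7 -1.3  8.1] dr [0.002  0.0003 0.0006] w 0.035984761730560845 t 23.3
```

>>> play_rows:
  series:
    - {"offset":[1.5,-1,3],"dr":[0,0,0],"hand":25}
    - {"offset":[0,0,2],"dr":[0,0,0],"hand":25}
    - {"offset":[0,0,1.5],"dr":[0,0,0],"hand":25}
    - {"offset":[0,0,0],"dr":[0,0,0],"hand":25}
    - {"offset":[0,0,0],"dr":[0,0,0],"hand":25}

```text
time_s: 23.8
tcp_pos: [0.632, -0.1911, 0.0248]
tool_rot: [[-0.0, 1.0, -0.0], [1.0, 0.0, 0.0], [0.0, -0.0, -1.0]]
contact_force: [-0.1, -0.8, -0.7]
gripper_width: 0.0362
grasp_force: 30.0
```

>>> play_rows:
  series:
    - {"offset":[0,0,0.7],"dr":[0,0,0],"hand":25}
    - {"offset":[0,0,0.5],"dr":[0,0,0],"hand":25}
    - {"offset":[0,0,0],"dr":[0,0,0],"hand":25}

```text
time_s: 24.1
tcp_pos: [0.632, -0.1911, 0.0248]
tool_rot: [[-0.0, 1.0, 0.0], [1.0, 0.0, 0.001], [0.001, 0.0, -1.0]]
contact_force: [-2.8, 1.7, 9.4]
gripper_width: 0.0365
grasp_force: 30.0
```

Contact. Release, rise, and go to view mat_a from above.

>>> play_rows:
  series:
    - {"offset":[0,0,0],"dr":[0,0,0],"hand":50}
    - {"offset":[0,0,0],"dr":[0,0,0],"hand":87.8}
    - {"offset":[0,0,0],"dr":[0,0,0],"hand":87.8}
    - {"offset":[0,0,0],"dr":[0,0,0],"hand":87.8}
    - {"offset":[0,0,-15],"dr":[0,0,0],"hand":87.8}

```text
time_s: 24.6
tcp_pos: [0.6307, -0.1905, 0.0373]
tool_rot: [[-0.001, 1.0, -0.003], [1.0, 0.001, 0.001], [0.001, -0.003, -1.0]]
contact_force: [0.2, -0.4, -0.8]
gripper_width: 0.0732
grasp_force: 0.0
```

>>> play_rows:
  series:
    - {"offset":[0,0,-45],"dr":[0,0,0],"hand":87.8}
    - {"offset":[0,0,-45],"dr":[0,0,0],"hand":87.8}
    - {"offset":[0,0,-45],"dr":[0,0,0],"hand":87.8}
    - {"offset":[20,-5,-25],"dr":[0,0,0],"hand":87.8}
    - {"offset":[0,0,0],"dr":[0,0,0],"hand":87.8}

```text
time_s: 25.1
tcp_pos: [0.6289, -0.17, 0.2037]
tool_rot: [[-0.002, 1.0, 0.007], [1.0, 0.002, 0.001], [0.001, 0.007, -1.0]]
contact_force: [0.6, 0.1, -1.3]
gripper_width: 0.0873
grasp_force: 0.0
```

>>> play_rows:
  series:
    - {"offset":[-45,0,0],"dr":[0,0,0],"hand":87.8}
    - {"offset":[-25,0,0],"dr":[0,0,0],"hand":87.8}
    - {"offset":[0,0,0],"dr":[0,0,0],"hand":87.8}
    - {"offset":[0,0,0],"dr":[0,0,0],"hand":87.8}
    - {"offset":[0,0,0],"dr":[0,0,0],"hand":87.8}

```text
time_s: 25.6
tcp_pos: [0.6271, -0.2398, 0.1981]
tool_rot: [[-0.002, 1.0, -0.001], [1.0, 0.002, 0.001], [0.001, -0.001, -1.0]]
contact_force: [0.1, 0.7, -0.1]
gripper_width: 0.0878
grasp_force: 0.0
```

```bash
python3 g.py .6483 .0816 .14;python3 v.py w9.png .0263 .019
```

```text
tcp [ 0.6271 -0.2398  0.1981] tool mm [321.3  21.7  58.5] dr [-0.0008 -0.0011  0.0016] w 0.08775441314435202 t 25.6
held rim [248. 356. 346. 443.] (u0 u1 v0 v1)
mat [ 278.  397. -317. -162.] rim [ 279.  415. -449. -263.]
mat [ 272.  382. -132.   -2.] rim [ 282.  382. -178.  -56.]
mat [267. 368.  24. 135.] rim [283. 357.  24. 106.]
mat [263. 357. 157. 252.] rim [284. 337. 182. 236.]
```

View pics/cw9.png

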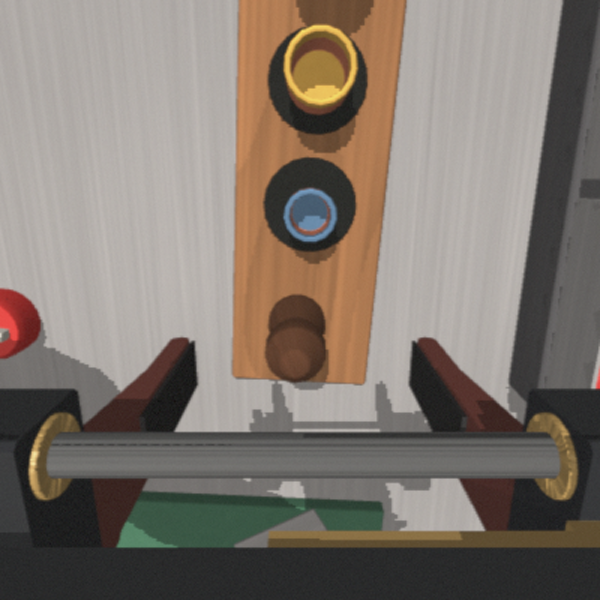

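Mat_d view: the blue rim (u 284..338, v 188..242) is about 4 mm towards -y of centre, like the largest pot, so the in-hand correction was misleading. I'll regrasp both and shift each by +4 mm in y, the blue pot first.

>>> play_rows:
  series:
    - {"offset":[24,3,20],"dr":[0,0,0],"hand":87.8}
    - {"offset":[24,2.5,30],"dr":[0,0,0],"hand":87.8}
    - {"offset":[0,0,40],"dr":[0,0,0],"hand":87.8}
    - {"offset":[0,0,30],"dr":[0,0,0],"hand":87.8}
    - {"offset":[0,0,0],"dr":[0,0,0],"hand":87.8}

```text
time_s: 26.15
tcp_pos: [0.6303, -0.19, 0.0745]
tool_rot: [[-0.003, 1.0, -0.007], [1.0, 0.003, 0.002], [0.002, -0.007, -1.0]]
contact_force: [0.2, 0.4, -0.4]
gripper_width: 0.0877
grasp_force: 0.0
```

>>> play_rows:
  series:
    - {"offset":[0,0,0],"dr":[0,0,0],"hand":87.8}
    - {"offset":[0,0,0],"dr":[0,0,0],"hand":87.8}

```text
time_s: 26.35
tcp_pos: [0.6336, -0.1935, 0.0808]
tool_rot: [[-0.001, 1.0, 0.003], [1.0, 0.001, -0.001], [-0.001, 0.003, -1.0]]
contact_force: [0.7, -0.1, 0.1]
gripper_width: 0.0874
grasp_force: 0.0
```

```bash
python3 g.py .6325 -.1920 .0265
```

```text
tcp [ 0.6336 -0.1935  0.0808] tool mm [ 1.5 -1.3 54.3] dr [0.0025 0.0008 0.0007] w 0.0874051684291739 t 26.35
```

>>> play_rows:
  series:
    - {"offset":[1.5,-0.5,25],"dr":[0,0,0],"hand":87.8}
    - {"offset":[0,0,20],"dr":[0,0,0],"hand":87.8}
    - {"offset":[0,0,9],"dr":[0,0,0],"hand":87.8}
    - {"offset":[0,0,0],"dr":[0,0,0],"hand":80}
    - {"offset":[0,0,0],"dr":[0,0,0],"hand":60}

```text
time_s: 26.85
tcp_pos: [0.6328, -0.1921, 0.0262]
tool_rot: [[-0.0, 1.0, 0.002], [1.0, 0.0, -0.001], [-0.001, 0.002, -1.0]]
contact_force: [-0.7, -0.7, 0.1]
gripper_width: 0.0754
grasp_force: 0.0
```

>>> play_rows:
  series:
    - {"offset":[0,0,0],"dr":[0,0,0],"hand":25}
    - {"offset":[0,0,0],"dr":[0,0,0],"hand":25}
    - {"offset":[0,0,0],"dr":[0,0,0],"hand":25}
    - {"offset":[0,0,0],"dr":[0,0,0],"hand":25}
    - {"offset":[0,0,0],"dr":[0,0,0],"hand":25}

```text
time_s: 27.35
tcp_pos: [0.6321, -0.1916, 0.0249]
tool_rot: [[-0.001, 1.0, 0.0], [1.0, 0.001, 0.0], [0.0, 0.0, -1.0]]
contact_force: [-0.4, 0.8, 2.4]
gripper_width: 0.0361
grasp_force: 30.0
```

>>> play_rows:
  series:
    - {"offset":[0,0,0],"dr":[0,0,0],"hand":25}
    - {"offset":[0,0,0],"dr":[0,0,0],"hand":25}

```text
time_s: 27.55
tcp_pos: [0.6321, -0.1916, 0.0249]
tool_rot: [[-0.001, 1.0, 0.0], [1.0, 0.001, 0.0], [0.0, 0.0, -1.0]]
contact_force: [-1.1, 0.8, 2.2]
gripper_width: 0.0364
grasp_force: 30.0
```

>>> play_rows:
  series:
    - {"offset":[0,0,-4],"dr":[0,0,0],"hand":25}
    - {"offset":[2,0,0],"dr":[0,0,0],"hand":25}
    - {"offset":[2,0,0],"dr":[0,0,0],"hand":25}
    - {"offset":[0,0,0],"dr":[0,0,0],"hand":25}
    - {"offset":[0,0,2],"dr":[0,0,0],"hand":25}

```text
time_s: 28.05
tcp_pos: [0.6322, -0.1874, 0.0268]
tool_rot: [[-0.001, 1.0, 0.0], [1.0, 0.001, 0.0], [0.0, 0.0, -1.0]]
contact_force: [0.1, 0.4, -0.8]
gripper_width: 0.0365
grasp_force: 30.0
```

>>> play_rows:
  series:
    - {"offset":[0,0,1],"dr":[0,0,0],"hand":25}
    - {"offset":[0,0,1],"dr":[0,0,0],"hand":25}
    - {"offset":[0,0,0],"dr":[0,0,0],"hand":25}
    - {"offset":[0,0,0],"dr":[0,0,0],"hand":25}

```text
time_s: 28.45
tcp_pos: [0.6319, -0.1876, 0.0249]
tool_rot: [[-0.0, 1.0, -0.0], [1.0, 0.0, 0.0], [0.0, -0.0, -1.0]]
contact_force: [-2.2, 0.9, 2.5]
gripper_width: 0.0364
grasp_force: 30.0
```

>>> play_rows:
  series:
    - {"offset":[0,0,0],"dr":[0,0,0],"hand":50}
    - {"offset":[0,0,0],"dr":[0,0,0],"hand":87.8}
    - {"offset":[0,0,0],"dr":[0,0,0],"hand":87.8}
    - {"offset":[0,0,0],"dr":[0,0,0],"hand":87.8}
    - {"offset":[0,0,-15],"dr":[0,0,0],"hand":87.8}

```text
time_s: 28.95
tcp_pos: [0.6307, -0.187, 0.0384]
tool_rot: [[-0.001, 1.0, -0.003], [1.0, 0.001, 0.001], [0.001, -0.003, -1.0]]
contact_force: [0.4, -0.3, 0.0]
gripper_width: 0.0728
grasp_force: 0.0
```

>>> play_rows:
  series:
    - {"offset":[0,0,-45],"dr":[0,0,0],"hand":87.8}
    - {"offset":[0,0,-45],"dr":[0,0,0],"hand":87.8}
    - {"offset":[20,0,-10],"dr":[0,0,0],"hand":87.8}
    - {"offset":[38,2,0],"dr":[0,0,0],"hand":87.8}
    - {"offset":[40,3,0],"dr":[0,0,0],"hand":87.8}

```text
time_s: 29.45
tcp_pos: [0.6372, -0.0899, 0.142]
tool_rot: [[0.002, 1.0, 0.003], [1.0, -0.002, -0.0], [-0.0, 0.003, -1.0]]
contact_force: [0.6, 1.1, -1.0]
gripper_width: 0.0878
grasp_force: 0.0
```

>>> play_rows:
  series:
    - {"offset":[40,3,0],"dr":[0,0,0],"hand":87.8}
    - {"offset":[40,3,0],"dr":[0,0,0],"hand":87.8}
    - {"offset":[40,3,0],"dr":[0,0,0],"hand":87.8}
    - {"offset":[30,2,0],"dr":[0,0,0],"hand":87.8}
    - {"offset":[17,0,0],"dr":[0,0,0],"hand":87.8}

```text
time_s: 29.95
tcp_pos: [0.648, 0.081, 0.1405]
tool_rot: [[-0.004, 1.0, 0.001], [1.0, 0.004, 0.001], [0.001, 0.001, -1.0]]
contact_force: [-0.0, 0.1, -1.3]
gripper_width: 0.0876
grasp_force: 0.0
```

>>> play_rows:
  series:
    - {"offset":[0,0,10],"dr":[0,0,0],"hand":87.8}
    - {"offset":[0,0,15],"dr":[0,0,0],"hand":87.8}
    - {"offset":[0,0,0],"dr":[0,0,0],"hand":87.8}
    - {"offset":[0,0,0],"dr":[0,0,0],"hand":87.8}
    - {"offset":[0,0,0],"dr":[0,0,0],"hand":87.8}

```text
time_s: 30.45
tcp_pos: [0.648, 0.0757, 0.1149]
tool_rot: [[0.002, 1.0, 0.0], [1.0, -0.002, -0.0], [-0.0, 0.0, -1.0]]
contact_force: [0.1, 1.0, -0.7]
gripper_width: 0.088
grasp_force: 0.0
```

```bash
python3 g.py .6483 .0785 .0385
```

```text
tcp [0.648  0.0757 0.1149] tool mm [ 2.8  0.3 76.4] dr [ 0.0001  0.0005 -0.0017] w 0.08802225411142747 t 30.45
```

>>> play_rows:
  series:
    - {"offset":[2.5,0,20],"dr":[0,0,0],"hand":87.8}
    - {"offset":[0,0,25],"dr":[0,0,0],"hand":87.8}
    - {"offset":[0,0,20],"dr":[0,0,0],"hand":87.8}
    - {"offset":[0,0,10],"dr":[0,0,0],"hand":87.8}
    - {"offset":[0,0,0],"dr":[0,0,0],"hand":80}

```text
time_s: 30.95
tcp_pos: [0.6473, 0.0794, 0.0389]
tool_rot: [[0.0, 1.0, -0.002], [1.0, -0.0, -0.0], [-0.0, -0.002, -1.0]]
contact_force: [0.5, -0.9, 0.1]
gripper_width: 0.0833
grasp_force: 0.0
```

>>> play_rows:
  series:
    - {"offset":[0,0,0],"dr":[0,0,0],"hand":75}
    - {"offset":[0,0,0],"dr":[0,0,0],"hand":50}
    - {"offset":[0,0,0],"dr":[0,0,0],"hand":50}
    - {"offset":[0,0,0],"dr":[0,0,0],"hand":50}
    - {"offset":[0,0,0],"dr":[0,0,0],"hand":50}

```text
time_s: 31.45
tcp_pos: [0.6487, 0.0798, 0.041]
tool_rot: [[-0.001, 1.0, 0.002], [1.0, 0.001, 0.0], [0.0, 0.002, -1.0]]
contact_force: [-0.5, -2.2, 5.9]
gripper_width: 0.0668
grasp_force: 30.0
```

>>> play_rows:
  series:
    - {"offset":[0,0,0],"dr":[0,0,0],"hand":50}
    - {"offset":[0,0,0],"dr":[0,0,0],"hand":50}

```text
time_s: 31.65
tcp_pos: [0.6487, 0.0798, 0.041]
tool_rot: [[-0.0, 1.0, 0.002], [1.0, 0.0, 0.0], [0.0, 0.002, -1.0]]
contact_force: [-0.8, -0.6, 6.3]
gripper_width: 0.0667
grasp_force: 30.0
```

Lift 4 mm, shift +4 mm in y, lower.

>>> play_rows:
  series:
    - {"offset":[0,0,-4],"dr":[0,0,0],"hand":50}
    - {"offset":[2,0,0],"dr":[0,0,0],"hand":50}
    - {"offset":[2,0,0],"dr":[0,0,0],"hand":50}
    - {"offset":[0,0,0],"dr":[0,0,0],"hand":50}
    - {"offset":[0,0,2],"dr":[0,0,0],"hand":50}

```text
time_s: 32.15
tcp_pos: [0.6479, 0.0841, 0.0417]
tool_rot: [[-0.001, 1.0, 0.0], [1.0, 0.001, 0.0], [0.0, 0.0, -1.0]]
contact_force: [0.6, 0.1, -0.9]
gripper_width: 0.0664
grasp_force: 30.0
```

>>> play_rows:
  series:
    - {"offset":[0,0,1],"dr":[0,0,0],"hand":50}
    - {"offset":[0,0,1],"dr":[0,0,0],"hand":50}
    - {"offset":[0,0,0],"dr":[0,0,0],"hand":50}
    - {"offset":[0,0,0],"dr":[0,0,0],"hand":50}

```text
time_s: 32.55
tcp_pos: [0.6478, 0.0841, 0.041]
tool_rot: [[-0.0, 1.0, -0.0], [1.0, 0.0, 0.001], [0.001, -0.0, -1.0]]
contact_force: [-4.9, 0.6, 12.0]
gripper_width: 0.0666
grasp_force: 30.0
```

>>> play_rows:
  series:
    - {"offset":[0,0,0],"dr":[0,0,0],"hand":70}
    - {"offset":[0,0,0],"dr":[0,0,0],"hand":87.8}
    - {"offset":[0,0,0],"dr":[0,0,0],"hand":87.8}
    - {"offset":[0,0,0],"dr":[0,0,0],"hand":87.8}
    - {"offset":[0,0,-15],"dr":[0,0,0],"hand":87.8}

```text
time_s: 33.05
tcp_pos: [0.6465, 0.0839, 0.0533]
tool_rot: [[-0.001, 1.0, -0.003], [1.0, 0.001, -0.001], [-0.001, -0.003, -1.0]]
contact_force: [0.4, 0.1, 0.2]
gripper_width: 0.0878
grasp_force: 0.0
```

>>> play_rows:
  series:
    - {"offset":[0,0,-45],"dr":[0,0,0],"hand":87.8}
    - {"offset":[0,0,-45],"dr":[0,0,0],"hand":87.8}
    - {"offset":[0,0,-45],"dr":[0,0,0],"hand":87.8}
    - {"offset":[-45,-5,-15],"dr":[0,0,0],"hand":87.8}
    - {"offset":[-45,-5,0],"dr":[0,0,0],"hand":87.8}

```text
time_s: 33.55
tcp_pos: [0.6396, -0.0062, 0.209]
tool_rot: [[-0.004, 1.0, 0.006], [1.0, 0.004, 0.001], [0.001, 0.006, -1.0]]
contact_force: [0.3, -1.5, -1.0]
gripper_width: 0.0875
grasp_force: 0.0
```

>>> play_rows:
  series:
    - {"offset":[-45,-5,0],"dr":[0,0,0],"hand":87.8}
    - {"offset":[-45,-5,0],"dr":[0,0,0],"hand":87.8}
    - {"offset":[-45,-5,0],"dr":[0,0,0],"hand":87.8}
    - {"offset":[-45,-5,0],"dr":[0,0,0],"hand":87.8}
    - {"offset":[-10,0,0],"dr":[0,0,0],"hand":87.8}

```text
time_s: 34.05
tcp_pos: [0.6157, -0.2033, 0.2067]
tool_rot: [[0.008, 1.0, 0.001], [1.0, -0.008, -0.003], [-0.003, 0.001, -1.0]]
contact_force: [-0.1, -0.7, 0.1]
gripper_width: 0.0876
grasp_force: 0.0
```

>>> play_rows:
  series:
    - {"offset":[0,0,0],"dr":[0,0,0],"hand":87.8}
    - {"offset":[0,0,0],"dr":[0,0,0],"hand":87.8}
    - {"offset":[0,0,0],"dr":[0,0,0],"hand":87.8}
    - {"offset":[0,0,0],"dr":[0,0,0],"hand":87.8}
    - {"offset":[0,0,0],"dr":[0,0,0],"hand":87.8}

```text
time_s: 34.55
tcp_pos: [0.6184, -0.1946, 0.2047]
tool_rot: [[-0.003, 1.0, -0.0], [1.0, 0.003, 0.0], [0.0, -0.0, -1.0]]
contact_force: [0.3, 0.0, 0.4]
gripper_width: 0.0879
grasp_force: 0.0
```

```bash
python3 v.py w10.png .0263 .019
python3 - <<'E'
from h import *
b=shot('top','t10.png');a=shot('side','s10.png')
M=[(.6483,.0816),(.6431,-.0082),(.6379,-.0981),(.6327,-.1879)];H=[.075,.067,.059,.051]
print('rim px in x4 crop',[((proj('top',[*m,h])-[230,100]+.5)*3-.5).round(0) for m,h in zip(M,H)])
c=cv2.resize(b[100:200,230:480],None,fx=3,fy=3,interpolation=cv2.INTER_CUBIC)
w=cv2.imread('pics/cw10.png')[:,:,::-1][:300]
o=np.zeros((600,750,3),np.uint8);o[:300]=c;o[300:,:600]=w
cv2.imwrite('pics/f.png',o[:,:,::-1])
E
```

```text
held rim [248. 357. 346. 443.] (u0 u1 v0 v1)
mat [ 293.  405. -211.  -73.] rim [ 298.  423. -304. -143.]
mat [286. 389. -46.  71.] rim [298. 391. -72.  36.]
mat [280. 376.  95. 196.] rim [297. 366. 105. 178.]
mat [275. 364. 216. 303.] rim [296. 347. 245. 294.]
rim px in x4 crop [array([185.,  94.]), array([307., 105.]), array([428., 116.]), array([547., 128.])]
```

View pics/f.png

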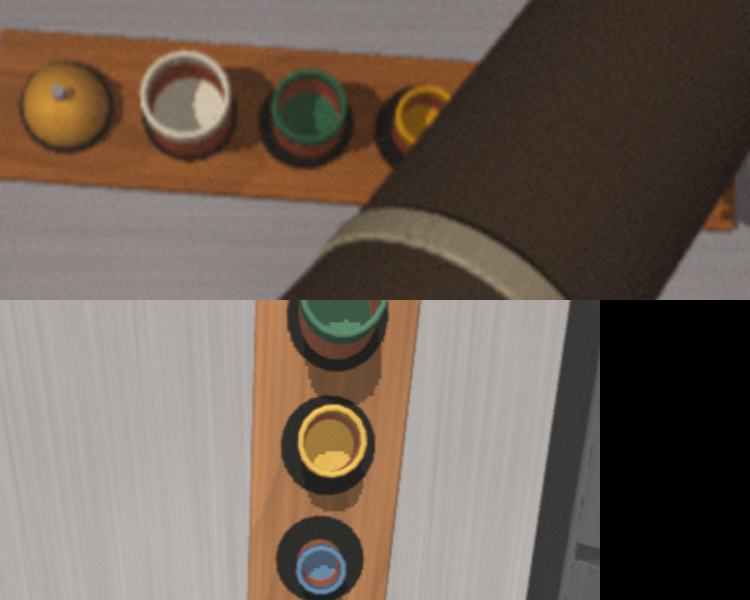

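In the final view all four rims are within about 2 mm of the predicted mat centres: white (186,95), green (309,107), yellow centred, blue at rows 246..293 in the wrist crop. The bell hasn't moved and the arm is clear.

```bash
python3 -c "
from rig import *
print(job_done())"
```

```text
the job is handed in; nothing more can be done
None
```

The job is handed in: the four pots stand upright on mats a to d, largest next to the bell down to smallest, each within about 2 mm of its mat's centre by camera, and the bell was not moved.

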